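# Change the block in the dry bath

## Robot

A 6-joint arm with a two-finger parallel gripper is mounted at the origin on a cart in front of the work surface, level with it; the furniture and walls round the work are solid. World frame = base frame: x ahead of the robot, y to its left, z up, the work surface at z = 0. Lengths are in m, angles in rad, forces in N, time in s.
With the tool pointing down it reaches from about 0.35 to 0.85 m from the base axis. Payload 8.1 kg.
Tool frame: the origin (TCP) lies at the very end of the fingers, on their centre line; the grasp point (between the pads) lies 19 mm behind it; z points along the fingers, y is the line along which they close (so a half turn about z gives the same grasp; the last joint's range is limited). The gripper opens to 93 mm and grips with 3 to 60 N. Pads are 15 mm wide; open, the fingers measure 128 mm over their backs; the gripper's body (75 mm by 188 mm) begins 65 mm behind the grasp point.
Start: joints at [-1.207, 0.13, 1.488, -0, 1.523, -0.085], TCP at [0.26, -0.541, 0.219] pointing down, gripper open.
Joint ranges: [-2.96, 2.96], [-0.89, 2.26], [0.02, 2.5], [-1.34, 4.48], [0, 2.73], [-2.66, 2.66]. Speed limits (rad/s): [2.39, 2.39, 2.79, 3.14, 3.14, 3.14].

## Interface

Orientations are given as a rotation vector (axis times angle).
In Python, from plant import monitor, eyes, ticket gives the robot as it stands.
- The arm moves only by the tool arm_command, never from a script. Its argument "deltas" is a list that holds one entry, the list of rows, each a list of 6 numbers: the shift along the world's x, y, z in cm, then the turn, a rotation vector about the world's x, y, z in degrees. In form: [[[tx, ty, tz, rx, ry, rz], ...]]. A call has 1 to 12 rows; each row shifts and turns the commanded pose from where the row before left it; what a row does not reach is not made up. A row lasts 1/12 s, in which the tool goes at most 41.7 mm and 7.16 degrees, less where a joint would pass 70% of its speed; a pose out of reach is approached as far as the arm can. A call is refused whole if a number of a shift passes 4.17 or a number of a turn 7.16, either way. A call with a gripper value outside its range is refused whole. "gripper" is the opening, from -1 (shut) to 1 (fully open), set as the call begins (left out, the last holds). The fingers move at their own pace and stop on an object; "squeeze" is the grip in N (left out, the last holds). Time passes only in rows, so rows that do not move let the fingers close. It gives the time, the measured TCP pose, the force, the opening and the grip force at its end, in the units of the state.
- monitor.read_state(): the state, without advancing time (a new reading comes with each control period).
- eyes.read_camera(name): name is "scene" or "side" or "wrist"; returns the picture (384x512x3 uint8, blue, green, red); there is no depth.
- eyes.camera_model(name): a dict with "fx", "fy", "cx", "cy" (pixels), "k1" (the pictures are not rectified: a ray, as slopes to the right and down, at radius r is drawn at 1 + k1 r^2 times it, then the intrinsics apply), "rvec" (rotation vector, rad) and "tvec" (3), from world to camera coordinates, as OpenCV has them. Camera axes: x right, y down, z forward; pixel columns grow to the right and rows downward; lengths in m; the calibration is good to about 2 mm. A picture is of the moment at which its call begins: read the wrist's pose just before it. camera_model takes no time and is no camera call; for the wrist camera it gives the pose at the moment of the call.
- ticket.close_job(): hands the job in; it is judged then, once.
The state is a dict: "t": time; "q": joint angles; "dq": joint speeds; "joint_torque": joint torques, N m; "tool_pos": TCP position; "orientation": TCP orientation; "force": force on the tool from outside, world axes, zero at the start; "wrist_torque": the same for the moment, N m; "opening": finger opening in m; "gripper_force": force on a finger pad.
Only numpy, scipy, OpenCV 4.12 (cv2) and the standard library are available. Lean on these libraries where they do the work, as an engineer would, in place of code of your own. Each camera call takes 0.05 s, during which the arm holds its last target. There are 200 camera calls.

## Task

Fit the loose aluminium tube block (the one with the black T-handle) into the dry bath: first swing the bath's stiff clear lid, which has a pull bar at its front, straight up and leave it standing upright by itself, not thrown back over the bottles behind. Then bring the block to the deck in front of the rear cowl and slide it back under the cowl's lip until it drops square over the hidden locating pin. Press it down against the sprung plate as far as it goes and finish while still holding it pressed home, so that I can turn the two side catches; leave the bottles and the beaker where they stand.

Things in the scene. Friction and masses are not known exactly. Their poses are not given: they have to be found in the camera images.
- bath: the dry bath, a white bench instrument 225 x 170 mm, 96 mm tall with the lid shut, fixed to the bench; origin at the centre of its underside, +x towards its back (away from the robot), +y to its left, z up. All 'bath (x, y, z)' below are mm in this frame. Its white side cheeks are 76 mm high, inner faces 144 mm apart
- deck (a point): centre of the top of the sprung aluminium plate, bath (-16, 0, 52) at rest, 86 mm (x) by 92 mm (y); in front of it a bare apron, 47 mm high, to x = -85. Black rails left and right of it, 63 mm high and 102 mm apart, leave the 90 mm wide block 6 mm play each side, more at their front ends; a steel catch on each rail reaches z = 71 mm, outside y = +-56
- back_stop (a point): bath (28, 0, 65): on the upright front face of the rear cowl, against which the block's flange stops at the back; when it is over the pin 1 mm is left here. Above it the cowl's lip, z 78 to 84 mm, overhangs 12 mm forward to x = 16, so the block cannot be put straight down on the pin: set it down at least 15 mm further forward and slide it back
- pin (a point): centre of the top of the upright steel locating pin, at bath (-15, 0, 58) mm; 12 mm thick with a chamfered nose, it stands 6 mm above the sprung plate and does not move; covered by the block while sliding
- plate (a joint): travel of the sprung plate, m: 0 up, grows downward, stop at 0.004; the block's weight alone (about 3.7 to 6.1 N) does not sink it; it starts to move under about 7 N and reaches its stop under about 11 N, the block's weight included, so 4 to 7 N of push bottoms it and more only bears on the stop
- lid (a joint): angle of the grey-framed clear lid, rad: 0 shut, 1.57 straight up, 2.5 right back; its hinge is stiff with friction (0.7 N m, about 4 to 6 N at the bar) and the lid stays where it is left
- lid_hinge (a point): a point on the hinge axis at the back of the bath, bath (85, 0, 90) mm; the axis runs along the bath's y; the lid's plane passes through it
- lid_bar (a point): middle of the round steel pull bar of the lid: 10 mm thick, 74 mm long parallel to the hinge, 180 mm from it, standing 35 mm clear of the lid's front edge; at about 90 mm height with the lid shut
- block: the loose aluminium tube block, about 0.5 kg: flange 84 mm (x) x 90 mm (y) x 16 mm high, on it an upper body 52 x 78 mm up to 42 mm with eight open tube wells, and a black T-handle; origin at the centre of its underside, where the blind hole for the pin is (16 mm wide, 14 mm deep). It fits with its x axis along the bath's x, or turned half round
- block_handle (a point): centre of the T-handle's cross bar, 66 mm above the block's underside: 14 mm thick (block x), 60 mm long (block y), 16 mm high, its underside 58 mm above the block's underside
- bottle_amber: amber reagent bottle, 64 mm wide, 137 mm tall, standing behind the bath; origin at its foot
- bottle_clear: clear reagent bottle with blue cap, 60 mm wide, 127 mm tall, behind the bath; origin at its foot
- bottle_hdpe: white plastic bottle, 52 mm wide, 112 mm tall, behind the bath; origin at its foot
- beaker: empty clear beaker, 70 mm wide, 90 mm tall, right of and behind the bath; origin at its foot

How it is judged:
On the way, in this order (a step that is already met when the one before it is completed fails the run):
1. the lid stands upright by itself, let go (value of joint lid between 1.36 and 1.83 rad and contact force between each of the arm, the fingers and bath below 0.5 N), for 0.3 s.
2. the block has dropped over the pin (horizontal distance between block and pin below 0.0035 m and z of block in the frame of pin below -0.0035 m and angle between block's own z axis and vertical below 0.06 rad), for 0.1 s.
At the end, for the whole second after the job is handed in: block on the pin within 3.5 mm, square within 0.1 rad, level within 0.04 rad; plate pressed down over 3 of its 4 mm (block underside over 8 mm below the pin's top); fingers bearing on the block with over 3 N; lid still standing at 78 to 105 degrees (value of joint plate above 0.003 m and z of block in the frame of pin below -0.008 m and horizontal distance between block and pin below 0.0035 m and angle between block's own z axis and vertical below 0.04 rad and angle between the x axis of block and the x axis of bath, either way round below 0.1 rad and contact force between the fingers and block above 3 N and value of joint lid between 1.36 and 1.83 rad); the arm keeps its last pose, push and grip.
It fails at once if a bottle or the beaker was shifted by more than 20 mm (distance of any of bottle_amber, bottle_clear, bottle_hdpe, beaker from where it was at the start of the episode above 0.02 m).
It fails at once if the lid was thrown right back (value of joint lid above 2.1 rad).
It also fails if it takes over 58 s, if anything falls off the work surface, if the arm or the gripper's body presses on something with over 40 N, if the wrist force passes 120 N, or if a joint passes its speed limit or range.

## Working session

There is one attempt and no reset: what is moved stays moved. The work goes in short steps, Python scripts to look and compute and a tool call to move; the robot and the scene stay as the last step left them, time stands still between calls to the robot, and variables do not carry over. Pictures are saved under pics/ and viewed, at most 10 in all, crops included, and the job is handed in when it is done.

Besides the shell and the picture viewer there is one more tool, called after "Call:" in YAML: its name, and indented under it one key for each argument. arm_command: Moves the arm, as the interface text tells. Its arguments: {"type":"object","properties":{"deltas":{"type":"array"},"gripper":{"type":"number"},"squeeze":{"type":"number"}},"required":["deltas"]}

```bash
ls; mkdir -p pics; cat > h.py <<'E'
import numpy as np, cv2
from plant import monitor, eyes, ticket
def cam(n):
    m=eyes.camera_model(n); R=cv2.Rodrigues(np.array(m["rvec"],float))[0]; t=np.array(m["tvec"],float).ravel()
    K=np.array([[m["fx"],0,m["cx"]],[0,m["fy"],m["cy"]],[0,0,1.]]); D=np.array([m["k1"],0,0,0,0])
    return R,t,K,D
def ray(c,uv):
    R,t,K,D=c; p=cv2.undistortPoints(np.array(uv,float).reshape(-1,1,2),K,D).reshape(-1,2)
    d=np.c_[p,np.ones(len(p))]@R; return -R.T@t,d
def onz(c,uv,z):
    o,d=ray(c,uv); return o+d*((z-o[2])/d[:,2:3])
def proj(c,P):
    R,t,K,D=c; return cv2.projectPoints(np.array(P,float).reshape(-1,3),cv2.Rodrigues(R)[0],t,K,D)[0].reshape(-1,2)
def tri(c1,u1,c2,u2):
    o1,d1=ray(c1,[u1]);o2,d2=ray(c2,[u2]); A=np.c_[d1[0],-d2[0]]; s=np.linalg.lstsq(A,o2-o1,rcond=None)[0]
    a=o1+s[0]*d1[0]; b=o2+s[1]*d2[0]; return (a+b)/2,np.linalg.norm(a-b)
E
python3 - <<'E'
from h import *
for n in("scene","side","wrist"):
    im=eyes.read_camera(n); cv2.imwrite(f"pics/{n}0.png",im); R,t,K,D=cam(n); print(n,-R.T@t,R[2],K[0,0],D[0])
a=cv2.imread("pics/scene0.png");b=cv2.imread("pics/side0.png")
s=monitor.read_state();print(s)
E
```

```text
pics
scene [0.34565406 0.44993169 0.69734448] [ 0.33442429 -0.59872777 -0.72779492] 351.0757089047126 -0.056296726084535946
side [0.49659521 0.68513287 0.51999028] [ 0.12638555 -0.85559826 -0.50197441] 357.3343056437467 -0.11378498179426763
wrist [ 0.32704155 -0.50832251  0.38472108] [-0.24549152 -0.11633748 -0.96239259] 307.9739018690741 -0.07197808278821533
{'t': 0.15, 'q': array([-1.20738465e+00,  1.30991441e-01,  1.48901755e+00,  1.33467217e-05,
        1.52299258e+00, -8.53982910e-02]), 'dq': array([-0.00055986, -0.0025376 , -0.00308505,  0.00019821,  0.00123132,
        0.00124338]), 'joint_torque': array([ 2.37416622e-03, -5.60476792e+01, -4.92334735e+01,  7.70707196e-02,
        3.05501372e-02, -7.07714412e-05]), 'tool_pos': array([ 0.26020812, -0.54016202,  0.21783253]), 'orientation': array([-3.06146058e+00, -6.98775097e-01,  2.85784606e-04]), 'force': array([-0.8097168 ,  0.26569105, -0.00208311]), 'wrist_torque': array([0.0089328 , 0.01784499, 0.01418042]), 'gripper_force': 0.0, 'opening': 0.0933937551910123}
```

View pics/scene0.png

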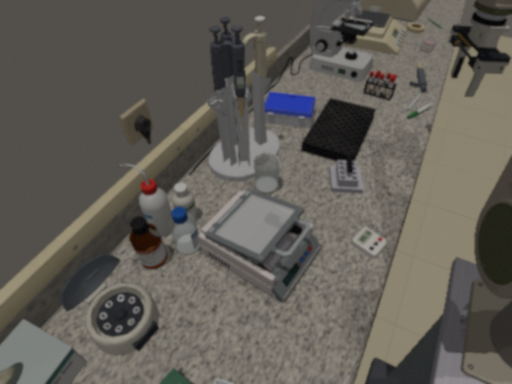

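View pics/side0.png

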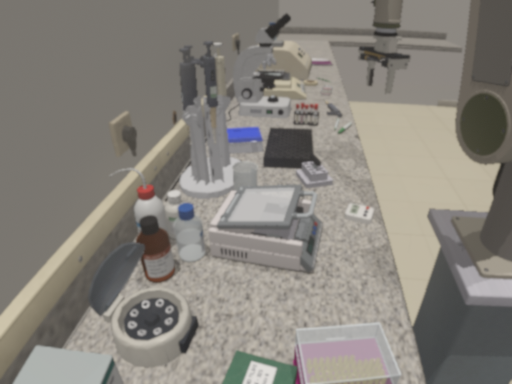

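The scene view has the bath at about (262,238) and the loose block at (347,177). The side view has them at (265,225) and (314,174). I'll enlarge both.

```bash
python3 - <<'E'
from h import *
a=cv2.imread("pics/scene0.png")[150:300,190:390];b=cv2.imread("pics/side0.png")[150:300,190:390]
f=lambda x:cv2.resize(x,None,fx=4,fy=4,interpolation=cv2.INTER_CUBIC)
cv2.imwrite("pics/a.png",f(a));cv2.imwrite("pics/b.png",f(b))
E
```

```text
(no output)
```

View pics/a.png

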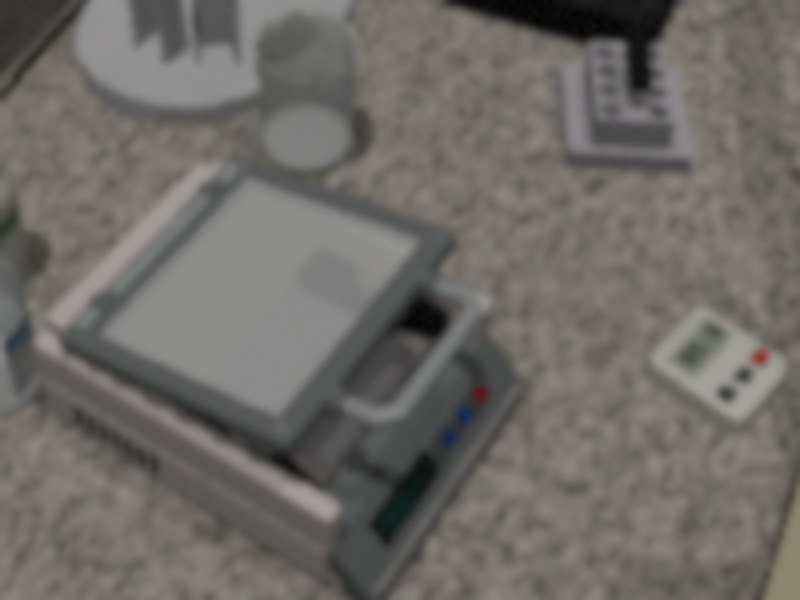

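View pics/b.png

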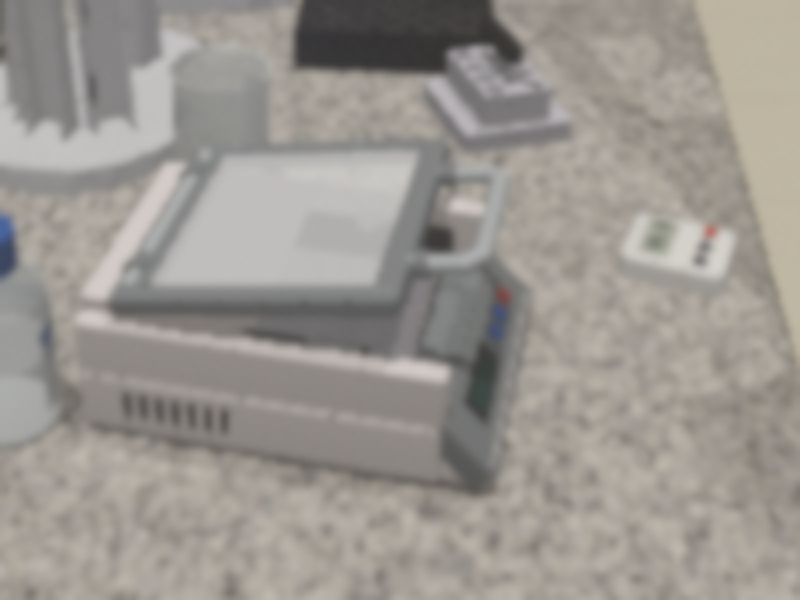

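The crops show the bath lid shut, with the pull bar in front at scene crop (378,415)–(487,302). The block's flange corners are clear in both views, and the T-bar runs away from the scene camera.

```bash
python3 - <<'E'
from h import *
c1=cam("scene");c2=cam("side")
f=lambda p:(p[0]/4+190-.375,p[1]/4+150-.375)
P={}
for k,u,v in [("barL",(378,412),(483,264)),("barR",(486,302),(499,174)),("lidFL",(282,440),(398,300)),("lidFR",(452,240),(443,148)),("lidBL",(66,338),(113,302)),("cheekLF",(336,512),(448,372)),("cheekLB",(38,338),(78,315)),("frontfootL",(370,598),(488,490)),
 ("flFL",(570,158),(470,137)),("flFR",(690,158),(572,126)),("flBL",(562,64),(428,85)),("upFL",(590,132),(485,122)),("upFR",(672,138),(550,113))]:
    X,e=tri(c1,f(u),c2,f(v)); P[k]=X; print(k,X.round(4),round(e,4))
d=P["barL"]-P["barR"];print(np.linalg.norm(d),np.degrees(np.arctan2(-d[0],d[1])))
d=P["lidFL"]-P["lidFR"];print(np.linalg.norm(d),np.degrees(np.arctan2(-d[0],d[1])))
d=P["cheekLB"]-P["cheekLF"];print(np.linalg.norm(d),np.degrees(np.arctan2(d[1],d[0])))
print("flange on z=.016")
q=onz(c1,[f(p) for p in[(570,155),(690,155),(562,64),(668,68)]],.016);print(q.round(4))
print(onz(c1,[f((645,60))],.066),onz(c2,[f((508,42))],.066))
E
```

```text
barL [0.4796 0.0967 0.126 ] 0.01
barR [0.466  0.0009 0.1178] 0.0023
lidFL [0.5171 0.1279 0.1215] 0.005
lidFR [ 0.4985 -0.0338  0.113 ] 0.0002
lidBL [0.6618 0.1052 0.0894] 0.0008
cheekLF [0.4892 0.1277 0.079 ] 0.0008
cheekLB [0.6803 0.1072 0.0805] 0.0004
frontfootL [0.466  0.1282 0.0055] 0.0049
flFL [ 0.4801 -0.2099  0.0235] 0.0009
flFR [ 0.4076 -0.2528  0.0154] 0.0038
flBL [ 0.5153 -0.2991  0.0186] 0.0036
upFL [ 0.4727 -0.236   0.0242] 0.0063
upFR [ 0.4236 -0.26    0.021 ] 0.003
0.09712362123586471 -8.068099528770636
0.16298710267837774 -6.56920612384038
0.19224315562280042 -6.127021328380891
flange on z=.016
[[ 0.4821 -0.2196  0.016 ]
 [ 0.4101 -0.2562  0.016 ]
 [ 0.5177 -0.3033  0.016 ]
 [ 0.4486 -0.3337  0.016 ]]
[[ 0.4570251  -0.27689405  0.066     ]] [[ 0.4562921  -0.28129491  0.066     ]]
```

Call:
arm_command:
  deltas:
    - [[1.1,3.0,0,0,0,3],[1.1,3.0,0,0,0,3],[1.1,3.0,0,0,0,3],[1.1,3.0,0,0,0,3],[1.1,3.0,0,0,0,3],[1.1,3.0,0,0,0,3],[1.1,3.0,0,0,0,3],[1.1,3.0,0,0,0,3],[1.1,3.0,0,0,0,3],[1.1,3.0,0,0,0,3],[1.1,3.0,0,0,0,3],[1.1,3.0,0,0,0,3]]
  gripper: -0.42

```text
t: 1.15
tool_pos: [0.3924, -0.179, 0.2185]
orientation: [2.695, 1.614, 0.0]
force: [0.4, -1.1, 0.0]
opening: 0.0271
gripper_force: 0.0
```

Call:
arm_command:
  deltas:
    - [[1.0,2.9,0,0,0,2.7],[1.0,2.9,0,0,0,2.7],[1.0,2.9,0,0,0,2.7],[1.0,2.9,0,0,0,2.7],[1.0,2.9,0,0,0,2.7],[1.0,2.9,0,0,0,2.7],[0.8,2.9,0,0,0,2.7],[0.5,2.8,0,0,0,2.7],[0,0,0,0,0,0],[0,0,0,0,0,0]]

```text
t: 1.98
tool_pos: [0.4651, 0.0516, 0.2182]
orientation: [-2.344, -2.091, 0.001]
force: [-0.2, -0.7, 0.0]
opening: 0.0268
gripper_force: 0.0
```

```bash
python3 - <<'E'
from h import *
s=monitor.read_state();print(s["tool_pos"],s["orientation"],s["opening"],s["t"],s["force"])
im=eyes.read_camera("wrist");cv2.imwrite("pics/w1.png",cv2.resize(im,(800,600),interpolation=cv2.INTER_CUBIC))
np.savez("w1.npz",*cam("wrist"))
E
```

```text
[0.46510291 0.05160327 0.21823752] [-2.34396478e+00 -2.09095529e+00  1.13575104e-03] 0.026767826017023526 1.9833 [-0.15763093 -0.69350293  0.02878726]
```

View pics/w1.png

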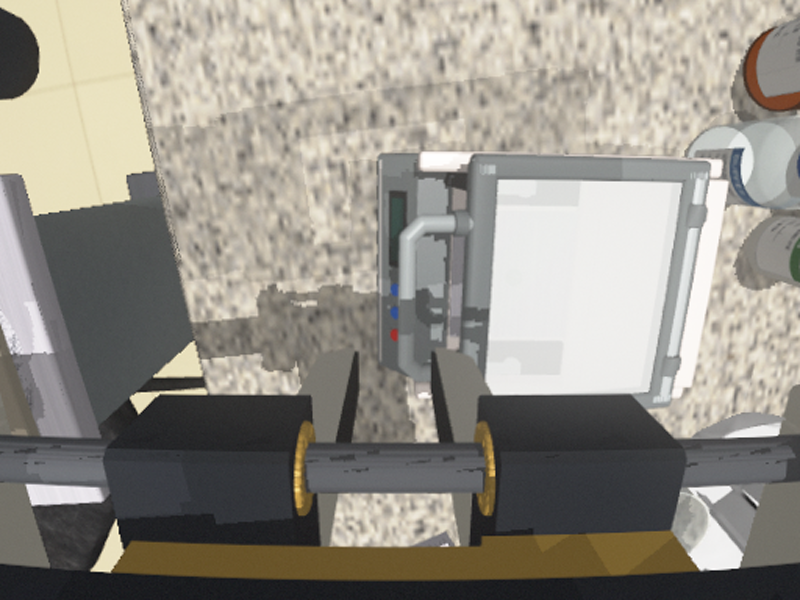

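The wrist view shows the bar running from about (406,225) to (411,372), left of the lid, and the hinge rod from (700,165) to (668,400). Next I'll cast these points onto planes.

```bash
python3 - <<'E'
from h import *
z=np.load("w1.npz");c=[z[k] for k in z.files]
f=lambda p:[(x+.5)/1.5625-.5 for x in p]
for h in(.09,.105,.12): print(h,onz(c,[f(p) for p in[(407,240),(411,360),(470,158),(487,395)]],h)[:,:2].round(4).tolist())
print("hinge",onz(c,[f((699,180)),f((668,392))],.09).round(4))
print("frontbase",onz(c,[f((381,156)),f((382,366))],.03).round(4))
q=onz(c,[f((418,152)),f((722,160))],.076);print("cheek outer",q.round(4))
print("back cheek R",onz(c,[f((678,397)),f((722,160))],.08).round(4))
c1=cam("scene");c2=cam("side")
g=lambda p:(p[0]/4+190-.375,p[1]/4+150-.375)
for n,cc,u,v in(("scene",c1,(378,405),(480,302)),("side",c2,(483,260),(497,176))):
  for wp,p in(((407,232),u),((410,372),v)):
    X,e=tri(c,f(wp),cc,g(p));print(n,X.round(4),e.round(4))
E
```

```text
0.09 [[0.4747, 0.0776], [0.4686, -0.0022], [0.5173, 0.1221], [0.5172, -0.0339]]
0.105 [[0.4746, 0.08], [0.4688, 0.0043], [0.515, 0.1222], [0.515, -0.0259]]
0.12 [[0.4745, 0.0824], [0.469, 0.0107], [0.5127, 0.1224], [0.5127, -0.0178]]
hinge [[ 0.6579  0.0948  0.09  ]
 [ 0.6435 -0.048   0.09  ]]
frontbase [[ 0.4633  0.1301  0.03  ]
 [ 0.4442 -0.0305  0.03  ]]
cheek outer [[0.4876 0.1292 0.076 ]
 [0.682  0.1047 0.076 ]]
back cheek R [[ 0.6571 -0.0589  0.08  ]
 [ 0.6793  0.105   0.08  ]]
scene [0.4799 0.0909 0.131 ] 0.0112
scene [0.4678 0.0016 0.1163] 0.0006
side [0.475  0.0866 0.1185] 0.0
side [0.4678 0.002  0.1178] 0.0005
```

Call:
arm_command:
  deltas:
    - [[0.5,-0.5,-2,0,0,0],[0,0,-2.5,0,0,0],[0,0,-2.5,0,0,0],[0,0,-2,0,0,0],[0,0,-1.5,0,0,0],[0,0,-1.2,0,0,0],[0,0,0,0,0,0],[0,0,0,0,0,0]]

```text
t: 2.7
tool_pos: [0.47, 0.0447, 0.1015]
orientation: [-2.348, -2.086, 0.001]
force: [0.1, -0.1, -0.9]
opening: 0.0272
gripper_force: 0.0
```

Call:
arm_command:
  deltas:
    - [[0,0,0,0,0,0],[0,0,0,0,0,0],[0,0,0,0,0,0],[0,0,0,0,0,0],[0,0,0,0,0,0]]
  gripper: -1
  squeeze: 25

```text
t: 3.12
tool_pos: [0.4712, 0.0454, 0.1026]
orientation: [2.346, 2.087, 0.002]
force: [0.2, -1.7, 2.6]
opening: 0.0089
gripper_force: 25.0
```

Call:
arm_command:
  deltas:
    - [[0.19,-0.02,0.92,0,0,0],[0.19,-0.02,0.92,0,0,0],[0.29,-0.03,0.9,0,0,0],[0.29,-0.03,0.9,0,0,0],[0.38,-0.04,0.86,0,0,0],[0.38,-0.04,0.86,0,0,0],[0.47,-0.05,0.81,0,0,0],[0.47,-0.05,0.81,0,0,0],[0.55,-0.06,0.76,0,0,0],[0.55,-0.06,0.76,0,0,0]]

```text
t: 3.95
tool_pos: [0.5068, 0.0411, 0.1867]
orientation: [-2.346, -2.087, 0.005]
force: [-4.7, -4.1, -2.7]
opening: 0.0089
gripper_force: 25.0
```

Call:
arm_command:
  deltas:
    - [[0.63,-0.07,0.7,0,0,0],[0.63,-0.07,0.7,0,0,0],[0.7,-0.08,0.63,0,0,0],[0.7,-0.08,0.63,0,0,0],[0.76,-0.09,0.55,0,0,0],[0.76,-0.09,0.55,0,0,0],[0.81,-0.09,0.47,0,0,0],[0.81,-0.09,0.47,0,0,0],[0.85,-0.1,0.38,0,0,0],[0.85,-0.1,0.38,0,0,0]]

```text
t: 4.78
tool_pos: [0.5828, 0.032, 0.244]
orientation: [2.347, 2.087, -0.002]
force: [-10.1, -4.9, 9.2]
opening: 0.009
gripper_force: 25.0
```

```bash
python3 - <<'E'
from h import *
s=monitor.read_state();print(s["tool_pos"],s["force"],s["wrist_torque"])
a=eyes.read_camera("scene")[60:300,120:380];b=eyes.read_camera("side")[60:300,120:380]
cv2.imwrite("pics/ab2.png",cv2.resize(np.hstack([a,b]),(800,370),interpolation=cv2.INTER_CUBIC))
E
```

```text
[0.58284512 0.03198167 0.24400461] [-10.08141758  -4.92449745   9.18747211] [-0.77265271  1.80306328 -0.026133  ]
```

View pics/ab2.png

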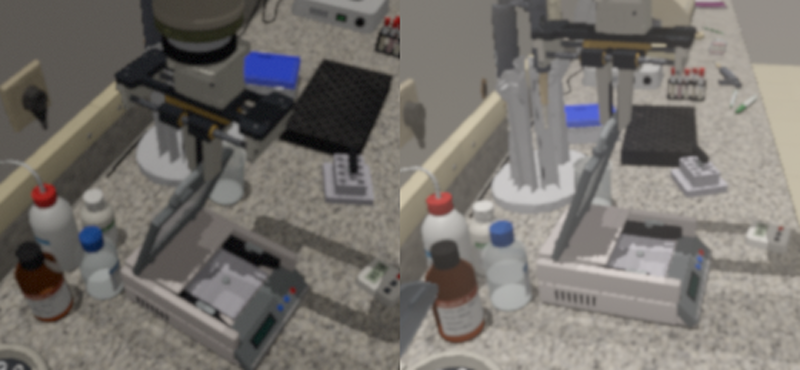

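Both views show the lid at roughly 65–70°, still gripped, and the bottles where they were. I'll carry on.

Call:
arm_command:
  deltas:
    - [[0.89,-0.1,0.34,0,0,0],[0.89,-0.1,0.34,0,0,0],[0.92,-0.1,0.24,0,0,0],[0.92,-0.1,0.24,0,0,0],[0.93,-0.1,0.12,0,0,0],[0.93,-0.1,0.12,0,0,0]]

```text
t: 5.38
tool_pos: [0.6379, 0.0256, 0.257]
orientation: [2.347, 2.087, -0.002]
force: [-5.5, -6.7, 2.0]
opening: 0.0089
gripper_force: 25.0
```

Call:
arm_command:
  deltas:
    - [[0.93,-0.1,0,0,0,0],[0.93,-0.1,0,0,0,0],[0.93,-0.1,-0.1,0,0,0],[0.93,-0.1,-0.1,0,0,0],[0,0,0,0,0,0]]

```text
t: 5.8
tool_pos: [0.6767, 0.0214, 0.2548]
orientation: [2.346, 2.085, 0.001]
force: [3.8, -6.2, 0.6]
opening: 0.0092
gripper_force: 25.0
```

```bash
python3 - <<'E'
from h import *
s=monitor.read_state();print(s["tool_pos"],s["force"],s["wrist_torque"])
import math
H=np.array([.651,.0245]);d=(s["tool_pos"][:2]-H)@[.9936,-.113];print(d,np.degrees(np.arccos(-d/.18)))
E
```

```text
[0.67670412 0.02144161 0.25479418] [ 3.76897246 -6.23538865  0.55816654] [-1.07546416 -0.57255074 -0.03488162]
0.025885211929570197 98.26818584449319
```

Call:
arm_command:
  deltas:
    - [[0,0,0,0,0,0],[0,0,0,0,0,0],[0,0,0,0,0,0],[0,0,1,0,0,0],[0,0,2,0,0,0],[0,0,2,0,0,0],[-1,0,1.5,0,0,0],[-3,0,0,0,0,0],[-4,0,0,0,0,0],[-4,-1,0,0,0,0]]
  gripper: -0.4

```text
t: 6.63
tool_pos: [0.5539, 0.0143, 0.319]
orientation: [-2.345, -2.09, -0.002]
force: [-1.2, -0.8, 0.9]
opening: 0.0279
gripper_force: 0.0
```

```bash
python3 - <<'E'
from h import *
s=monitor.read_state();print(s["tool_pos"],s["force"],s["t"])
a=eyes.read_camera("side");cv2.imwrite("pics/s3.png",a);b=eyes.read_camera("scene");cv2.imwrite("pics/c3.png",b)
np.savez("w3.npz",*cam("wrist"));w=eyes.read_camera("wrist");cv2.imwrite("pics/w3.png",w)
x=np.vstack([np.hstack([b[60:300,120:360],a[60:300,160:400]])]);cv2.imwrite("pics/v3.png",cv2.resize(x,(800,400),interpolation=cv2.INTER_CUBIC))
E
```

```text
[0.55389337 0.01425237 0.31898034] [-1.2176606  -0.78004597  0.86565642] 6.6333
```

View pics/v3.png

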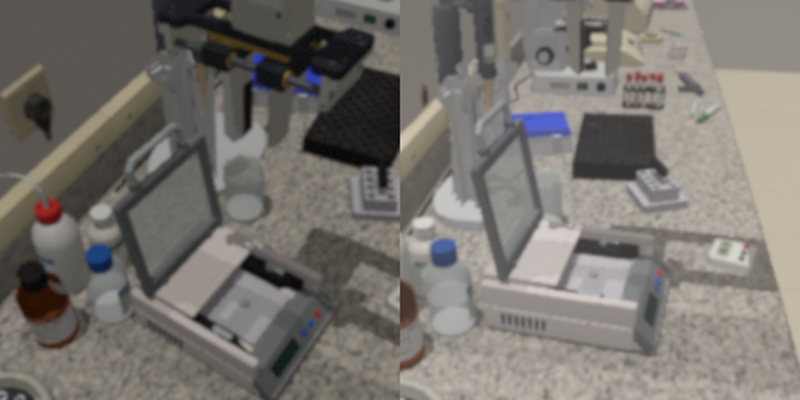

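The lid stands at about 95–98° and is free; the bottles are untouched. The pin is visible near scene (268,240) and side (276,226).

```bash
python3 - <<'E'
from h import *
b=cv2.imread("pics/c3.png");a=cv2.imread("pics/s3.png");w=cv2.imread("pics/w3.png")
z=np.load("w3.npz");c=[z[k] for k in z.files]
print(proj(c,[.551,.037,.058]),proj(cam("scene"),[.551,.037,.058]),proj(cam("side"),[.551,.037,.058]))
u=proj(c,[.551,.037,.058])[0].astype(int)
x0,y0=max(0,u[0]-65),max(0,u[1]-50);print(x0,y0)
f=lambda im,x,y,W,H,s:cv2.resize(im[y:y+H,x:x+W],(W*s,H*s),interpolation=cv2.INTER_CUBIC)
L=np.vstack([f(b,243,217,50,50,6),f(a,250,200,50,50,6)])
r=f(w,x0,y0,120,150,4);r=cv2.copyMakeBorder(r,0,600-r.shape[0],0,480-r.shape[1],cv2.BORDER_CONSTANT)
cv2.imwrite("pics/m3.png",np.hstack([L,r]))
E
```

```text
[[253.06616433 141.10876058]] [[266.44370969 239.05379225]] [[274.32334423 222.35268885]]
188 91
```

View pics/m3.png

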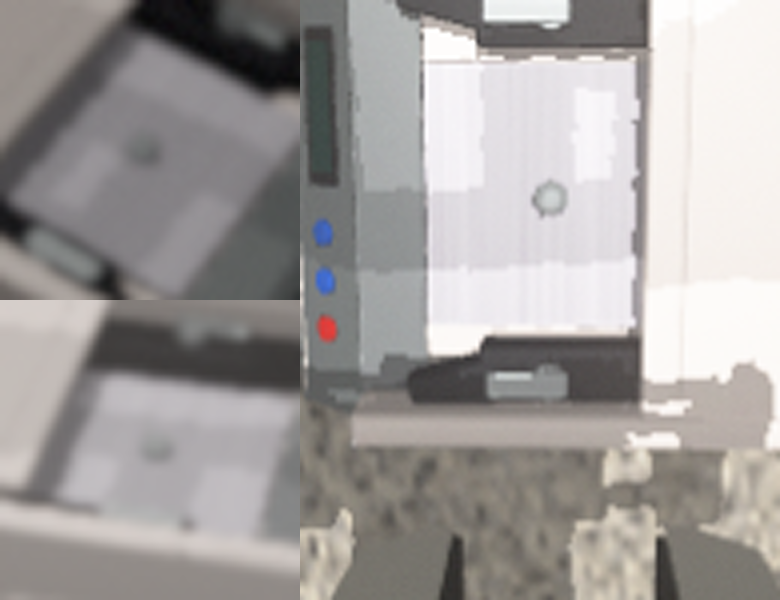

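The wrist crop shows the pin top at (550,198) and the lip edge from (649,5) to (640,400). Scene and side crops put the pin at (143,146) and (157,440).

```bash
python3 - <<'E'
from h import *
z=np.load("w3.npz");c=[z[k] for k in z.files]
w=lambda x,y:((x-300)/4+188-.375,y/4+91-.375)
pw=w(550,198)
print("pin w",onz(c,[pw],.058),"scene",onz(cam("scene"),[(266.4,240.9)],.058),"side",onz(cam("side"),[(275.8,222.9)],.058))
print(tri(c,pw,cam("scene"),(266.4,240.9)),tri(c,pw,cam("side"),(275.8,222.9)))
q=onz(c,[w(649,5),w(640,400)],.081);d=q[0]-q[1];print(q,"yaw",np.degrees(np.arctan2(-d[0],d[1])))
q=onz(c,[w(480,62),w(635,60),w(480,334),w(635,333)],.052);print(q.round(4))
for i,j in((0,1),(2,3)): d=q[j]-q[i];print(np.degrees(np.arctan2(d[1],d[0])))
q=onz(c,[w(480,48),w(640,48),w(485,338),w(640,338)],.063);print("rails",q.round(4))
for i,j in((0,1),(2,3)): d=q[j]-q[i];print(np.degrees(np.arctan2(d[1],d[0])))
E
```

```text
pin w [[0.54712714 0.03881822 0.058     ]] scene [[0.54882851 0.0415231  0.058     ]] side [[0.54755016 0.03867222 0.058     ]]
(array([0.54828965, 0.03939278, 0.0560128 ]), np.float64(0.002891307939899392)) (array([0.54733248, 0.03885757, 0.05815478]), np.float64(0.00040527085716918367))
[[ 0.58582277  0.09807435  0.081     ]
 [ 0.57002132 -0.03019043  0.081     ]] yaw -7.02310700103512
[[ 0.5288  0.0869  0.052 ]
 [ 0.5813  0.0814  0.052 ]
 [ 0.5162 -0.0073  0.052 ]
 [ 0.5716 -0.0135  0.052 ]]
-5.992295475459717
-6.281969031642155
rails [[ 0.5301  0.0914  0.063 ]
 [ 0.5827  0.0852  0.063 ]
 [ 0.5188 -0.0066  0.063 ]
 [ 0.5728 -0.0129  0.063 ]]
-6.71070675434012
-6.658086447535964
```

Call:
arm_command:
  deltas:
    - [[-1,-3,-0.5,0,0,2.6],[-1,-3,-1,0,0,2.6],[-1,-3,-1,0,0,2.6],[-1,-3,-1,0,0,2.6],[-1,-3,-1,0,0,2.6],[-1,-3,-1,0,0,2.6],[-1,-3,-1,0,0,2.6],[-1,-3,-1,0,0,2.6],[-1,-3,-1,0,0,2.6],[0,-2.5,-1,0,0,2.6],[0,0,0,0,0,2.6],[0,0,0,0,0,2.6]]
  gripper: 0.1

```text
t: 7.78
tool_pos: [0.4653, -0.2841, 0.2232]
orientation: [-1.699, -2.642, -0.0]
force: [0.9, 0.3, 0.2]
opening: 0.0512
gripper_force: 0.0
```

```bash
python3 - <<'E'
from h import *
s=monitor.read_state();print(s["tool_pos"],s["orientation"])
np.savez("w4.npz",*cam("wrist"));w=eyes.read_camera("wrist");cv2.imwrite("pics/w4.png",w)
c=cam("wrist");u=proj(c,[.46,-.279,.066])[0];print(u)
cv2.imwrite("pics/w4v.png",cv2.resize(w[100:330,140:400],None,fx=2.6,fy=2.6,interpolation=cv2.INTER_CUBIC))
E
```

```text
[ 0.46529014 -0.28409561  0.22317679] [-1.69925265e+00 -2.64195233e+00 -3.08446786e-04]
[250.51073706 169.61436588]
```

View pics/w4v.png

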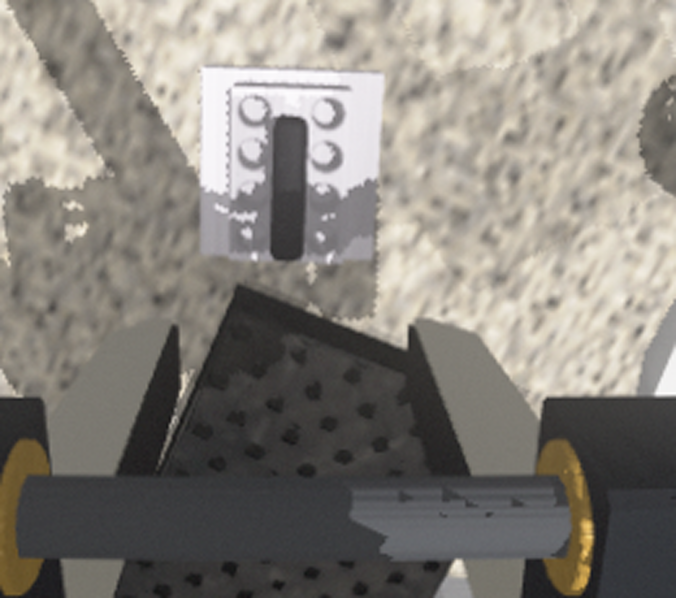

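The handle bar top spans crop (290,118) to (288,257). The flange corners are (202,66), (384,72), (375,262) and (201,255).

```bash
python3 - <<'E'
from h import *
z=np.load("w4.npz");c=[z[k] for k in z.files]
f=lambda x,y:((x+.5)/2.6+140-.5,(y+.5)/2.6+100-.5)
q=onz(c,[f(291,117),f(288,258)],.074);d=q[0]-q[1];print(q,q.mean(0),np.linalg.norm(d),np.degrees(np.arctan2(-d[0],d[1])))
q=onz(c,[f(202,66),f(384,72),f(375,262),f(201,255)],.016);print(q,q.mean(0))
for i,j in((0,1),(3,2)):d=q[j]-q[i];print(np.linalg.norm(d),np.degrees(np.arctan2(d[1],d[0])))
for i,j in((3,0),(2,1)):d=q[j]-q[i];print(np.linalg.norm(d),np.degrees(np.arctan2(-d[0],d[1])))
R=cv2.Rodrigues(monitor.read_state()["orientation"])[0];print(np.degrees(np.arctan2(R[1,1],R[0,1])))
E
```

```text
[[ 0.44908896 -0.25358598  0.074     ]
 [ 0.47203554 -0.30711078  0.074     ]] [ 0.46056225 -0.28034838  0.074     ] 0.058236160927549525 23.20526187774743
[[ 0.40503358 -0.25595622  0.016     ]
 [ 0.48242992 -0.2237471   0.016     ]
 [ 0.51887069 -0.30799372  0.016     ]
 [ 0.4398129  -0.34002517  0.016     ]] [ 0.46153677 -0.28193055  0.016     ]
0.08383091508940692 22.595034035290674
0.0853003474254321 22.05607235319418
0.09097906275133656 22.474877165272783
0.09179009552439338 23.39083493840101
24.745962048191494
```

Call:
arm_command:
  deltas:
    - [[-0.43,0.31,-2,0,0,-2],[0,0,-3,0,0,0],[0,0,-3,0,0,0],[0,0,-3,0,0,0],[0,0,-2.5,0,0,0],[0,0,-2,0,0,0],[0,0,-1.2,0,0,0],[0,0,-0.7,0,0,0],[0,0,0,0,0,0]]

```text
t: 8.58
tool_pos: [0.4607, -0.2787, 0.0484]
orientation: [-1.744, -2.611, -0.0]
force: [-0.7, 0.3, -0.4]
opening: 0.0509
gripper_force: 0.0
```

Call:
arm_command:
  deltas:
    - [[0,0,0,0,0,0],[0,0,0,0,0,0],[0,0,0,0,0,0],[0,0,0,0,0,0],[0,0,0,0,0,0],[0,0,0,0,0,0]]
  gripper: -1
  squeeze: 50

```text
t: 9.08
tool_pos: [0.4609, -0.2793, 0.0498]
orientation: [1.745, 2.612, -0.0]
force: [0.2, -0.0, 0.3]
opening: 0.0158
gripper_force: 0.0
```

Call:
arm_command:
  deltas:
    - [[0,0,0,0,0,0],[0,0,0,0,0,0],[0,0,0,0,0,0]]

```text
t: 9.33
tool_pos: [0.4609, -0.2792, 0.0496]
orientation: [1.745, 2.612, 0.0]
force: [0.9, 0.8, 2.5]
opening: 0.0136
gripper_force: 50.0
```

Call:
arm_command:
  deltas:
    - [[0,0,0.5,0,0,0],[0,0,1.5,0,0,0],[0,0,2,0,0,0],[0,0,2.5,0,0,0],[0,0,2.5,0,0,0],[0,0,2,0,0,0],[0,0,1,0,0,0]]

```text
t: 9.92
tool_pos: [0.4611, -0.2795, 0.1716]
orientation: [1.744, 2.611, -0.0]
force: [0.2, -0.2, -4.9]
opening: 0.0137
gripper_force: 50.0
```

Call:
arm_command:
  deltas:
    - [[0.52,2.7,0,0,0,-2.44],[0.52,2.7,0,0,0,-2.44],[0.52,2.7,0,0,0,-2.44],[0.52,2.7,0,0,0,-2.44],[0.52,2.7,0,0,0,-2.44],[0.52,2.7,0,0,0,-2.44],[0.52,2.7,0,0,0,-2.44],[0.52,2.7,0,0,0,-2.44],[0.52,2.7,0,0,0,-2.44],[0.52,2.7,0,0,0,-2.44],[0.52,2.7,0,0,0,-2.44],[0.5,2.5,0,0,0,-2.44]]

```text
t: 10.92
tool_pos: [0.5218, 0.0445, 0.1677]
orientation: [-2.349, -2.083, 0.003]
force: [0.3, -1.1, -6.6]
opening: 0.0139
gripper_force: 50.0
```

Call:
arm_command:
  deltas:
    - [[0,0,0,0,0,0],[0,0,0,0,0,0],[0,0,0,0,0,0]]

```text
t: 11.17
tool_pos: [0.522, 0.0427, 0.168]
orientation: [-2.347, -2.087, 0.003]
force: [0.2, -1.2, -5.5]
opening: 0.0136
gripper_force: 50.0
```

```bash
python3 - <<'E'
from h import *
s=monitor.read_state();R=cv2.Rodrigues(s["orientation"])[0];print(s["tool_pos"],np.degrees(np.arctan2(R[1,1],R[0,1])),R[:,2])
np.savez("w5.npz",*cam("wrist"));w=eyes.read_camera("wrist");cv2.imwrite("pics/w5.png",w)
cv2.imwrite("pics/w5v.png",cv2.resize(w[70:370,100:420],(800,750)[:2],interpolation=cv2.INTER_CUBIC)[:600])
E
```

```text
[0.52196975 0.04268387 0.16804685] -6.697981064470215 [-2.29467622e-03 -4.95933650e-04 -9.99997244e-01]
```

View pics/w5v.png

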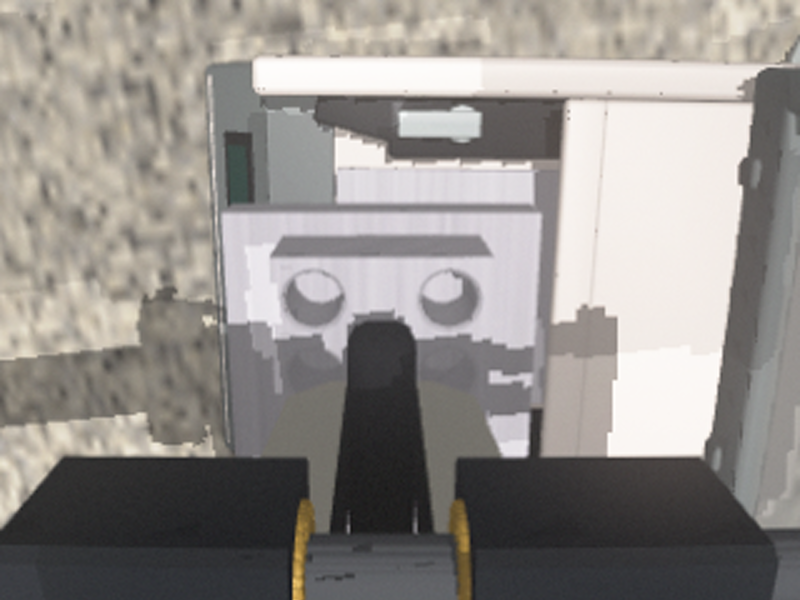

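The block is held square: its left flange top edge runs from (222,212) to (541,212) in the crop. From it I'll work out the in-hand offset.

```bash
python3 - <<'E'
from h import *
z=np.load("w5.npz");c=[z[k] for k in z.files]
f=lambda x,y:((x+.5)/2.5+100-.5,(y+.5)/2.5+70-.5)
T=np.array([0.52197,0.04268]);
q=onz(c,[f(222,211),f(542,211)],.168-.0496+.016);d=q[1]-q[0];print(q,np.linalg.norm(d),np.degrees(np.arctan2(d[1],d[0])))
a=np.radians(-6.7);ex=np.array([np.cos(a),np.sin(a)]);ey=np.array([-ex[1],ex[0]])
m=q.mean(0)[:2];ctr=m-.045*ey;print("ctr",ctr,"rel TCP bath",(ctr-T)@ex,(ctr-T)@ey)
pin=np.array([.5475,.0388]);print("to go bath x,y",(pin-ctr)@ex,(pin-ctr)@ey,"via tcp x",(pin-T)@ex)
E
```

```text
[[0.48407676 0.0899383  0.1344    ]
 [0.56765952 0.08009792 0.1344    ]] 0.08416003550182645 -6.714642882213415
ctr [0.52061796 0.04032543] rel TCP bath -0.0010681016470535534 -0.002496232384516473
to go bath x,y 0.02687643078971646 0.0016213341824531141 via tcp x 0.025808329142662907
```

Call:
arm_command:
  deltas:
    - [[0.02,0.14,-1,0,0,0],[0,0,-1.5,0,0,0],[0,0,-1.5,0,0,0],[0,0,-1,0,0,0],[0,0,-0.5,0,0,0],[0,0,-0.2,0,0,0],[0,0,0,0,0,0],[0,0,0,0,0,0]]

```text
t: 11.88
tool_pos: [0.5235, 0.0442, 0.1129]
orientation: [2.348, 2.086, 0.001]
force: [0.6, 0.5, -5.3]
opening: 0.0137
gripper_force: 50.0
```

Call:
arm_command:
  deltas:
    - [[0,0,-0.1,0,0,0],[0,0,-0.1,0,0,0],[0,0,0,0,0,0],[0,0,0,0,0,0]]

```text
t: 12.22
tool_pos: [0.5232, 0.0444, 0.1105]
orientation: [2.348, 2.086, 0.001]
force: [0.2, 0.6, -6.0]
opening: 0.0135
gripper_force: 50.0
```

Call:
arm_command:
  deltas:
    - [[0,0,-0.1,0,0,0],[0,0,0,0,0,0],[0,0,0,0,0,0]]

```text
t: 12.47
tool_pos: [0.523, 0.0444, 0.1092]
orientation: [-2.349, -2.087, 0.0]
force: [-0.5, 0.2, -5.2]
opening: 0.0133
gripper_force: 50.0
```

Call:
arm_command:
  deltas:
    - [[0,0,-0.1,0,0,0],[0,0,0,0,0,0],[0,0,0,0,0,0]]

```text
t: 12.72
tool_pos: [0.523, 0.0443, 0.1081]
orientation: [-2.349, -2.086, 0.0]
force: [-0.3, -0.1, -5.1]
opening: 0.0135
gripper_force: 50.0
```

Call:
arm_command:
  deltas:
    - [[0,0,-0.1,0,0,0],[0,0,0,0,0,0],[0,0,0,0,0,0]]

```text
t: 12.97
tool_pos: [0.5232, 0.0443, 0.1076]
orientation: [2.348, 2.086, 0.0]
force: [-2.6, 1.3, -1.3]
opening: 0.0136
gripper_force: 50.0
```

Call:
arm_command:
  deltas:
    - [[0.2,-0.02,0.08,0,0,0],[0.5,-0.06,0,0,0,0],[0.5,-0.06,0,0,0,0],[0.5,-0.06,0,0,0,0],[0.4,-0.05,0,0,0,0],[0.1,-0.01,0,0,0,0],[0,0,0,0,0,0],[0,0,0,0,0,0]]

```text
t: 13.63
tool_pos: [0.5449, 0.0417, 0.1078]
orientation: [-2.348, -2.086, 0.001]
force: [0.8, 0.2, -6.4]
opening: 0.0136
gripper_force: 50.0
```

Call:
arm_command:
  deltas:
    - [[0.1,-0.01,-0.05,0,0,0],[0,0,0,0,0,0],[0,0,0,0,0,0]]

```text
t: 13.88
tool_pos: [0.5459, 0.0417, 0.1075]
orientation: [-2.349, -2.086, 0.0]
force: [-0.8, -0.3, -4.7]
opening: 0.0136
gripper_force: 50.0
```

Call:
arm_command:
  deltas:
    - [[0.1,-0.01,-0.03,0,0,0],[0,0,0,0,0,0],[0,0,0,0,0,0]]

```text
t: 14.13
tool_pos: [0.5471, 0.0416, 0.1073]
orientation: [2.349, 2.087, 0.0]
force: [0.2, -0.6, -5.3]
opening: 0.0133
gripper_force: 50.0
```

Call:
arm_command:
  deltas:
    - [[0.1,-0.01,-0.05,0,0,0],[0,0,0,0,0,0],[0,0,0,0,0,0]]

```text
t: 14.38
tool_pos: [0.5481, 0.0414, 0.1067]
orientation: [-2.349, -2.086, 0.0]
force: [-0.6, -0.1, -6.0]
opening: 0.0138
gripper_force: 50.0
```

Call:
arm_command:
  deltas:
    - [[0,0,-0.1,0,0,0],[0,0,0,0,0,0],[0,0,0,0,0,0]]

```text
t: 14.63
tool_pos: [0.5479, 0.0414, 0.1056]
orientation: [-2.349, -2.086, 0.0]
force: [0.7, -0.5, -5.8]
opening: 0.0135
gripper_force: 50.0
```

It's entering the hole freely, so I'll keep lowering.

Call:
arm_command:
  deltas:
    - [[0,0,-0.1,0,0,0],[0,0,-0.1,0,0,0],[0,0,-0.1,0,0,0],[0,0,0,0,0,0],[0,0,0,0,0,0]]

```text
t: 15.05
tool_pos: [0.5479, 0.0414, 0.1026]
orientation: [-2.348, -2.086, 0.0]
force: [-0.5, -0.5, -5.9]
opening: 0.0138
gripper_force: 50.0
```

Call:
arm_command:
  deltas:
    - [[0,0,-0.1,0,0,0],[0,0,-0.1,0,0,0],[0,0,-0.1,0,0,0],[0,0,0,0,0,0],[0,0,0,0,0,0],[0,0,0,0,0,0]]

```text
t: 15.55
tool_pos: [0.5484, 0.0417, 0.1003]
orientation: [2.348, 2.086, 0.001]
force: [-2.8, 2.8, 3.2]
opening: 0.0137
gripper_force: 50.0
```

Call:
arm_command:
  deltas:
    - [[0,0,-0.1,0,0,0],[0,0,-0.1,0,0,0],[0,0,0,0,0,0],[0,0,0,0,0,0],[0,0,0,0,0,0]]
  squeeze: 60

```text
t: 15.97
tool_pos: [0.5484, 0.0416, 0.098]
orientation: [2.348, 2.086, 0.001]
force: [-1.0, 3.6, 5.3]
opening: 0.0134
gripper_force: 60.0
```

Call:
arm_command:
  deltas:
    - [[0,0,-0.1,0,0,0],[0,0,-0.05,0,0,0],[0,0,0,0,0,0],[0,0,0,0,0,0],[0,0,0,0,0,0]]

```text
t: 16.38
tool_pos: [0.5485, 0.0416, 0.0976]
orientation: [2.348, 2.086, 0.001]
force: [-6.1, 4.7, 13.7]
opening: 0.0134
gripper_force: 60.0
```

Call:
arm_command:
  deltas:
    - [[0,0,-0.1,0,0,0],[0,0,0,0,0,0],[0,0,0,0,0,0],[0,0,0,0,0,0]]

```text
t: 16.72
tool_pos: [0.5486, 0.0416, 0.0976]
orientation: [2.348, 2.086, 0.002]
force: [-9.8, 4.8, 20.8]
opening: 0.0136
gripper_force: 60.0
```

```bash
python3 - <<'E'
from h import *
g=lambda i:cv2.cvtColor(i,cv2.COLOR_BGR2GRAY)
for n,p,(x,y,w,h) in(("side","s3",(200,115,45,110)),("side","s3",(160,180,40,80)),("scene","c3",(180,130,60,100))):
    a=g(cv2.imread(f"pics/{p}.png"));b=g(eyes.read_camera(n))
    r=cv2.matchTemplate(b[y-8:y+h+8,x-8:x+w+8],a[y:y+h,x:x+w],cv2.TM_CCOEFF_NORMED);_,m,_,l=cv2.minMaxLoc(r);print(n,m,l)
s=monitor.read_state();print(s["force"],s["gripper_force"],s["tool_pos"])
E
```

```text
side 0.8373091816902161 (8, 8)
side 0.9998655915260315 (8, 8)
scene 0.7530253529548645 (8, 8)
[-10.63317597   4.48477759  21.13698065] 60.00912666320801 [0.54863827 0.04160092 0.09757188]
```

The lid and bottles haven't moved (zero shift in both views), and the block is held on the stop. Handing in.

```bash
python3 -c "
from plant import ticket
print(ticket.close_job())"
```

```text
the job is handed in; nothing more can be done
None
```

I handed the job in with the lid standing upright at about 98° by my estimate, and the block over the pin and held pressed against the plate's stop with about 21 N. The bottles show no movement; I did not re-check the beaker separately. The hand-in returned no verdict.

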